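# Hang the cranked spanner on its peg

### The arm

A 6-joint arm with a two-finger parallel gripper is mounted at the origin on a cart in front of the work surface, level with it; the furniture and walls round the work are solid. World frame = base frame: x ahead of the robot, y to its left, z up, the work surface at z = 0. Lengths are in m, angles in rad, forces in N, time in s.
With the tool pointing down it reaches from about 0.3 to 0.875 m from the base axis. Payload 4.2 kg.
Tool frame: the origin (TCP) lies midway between the tips of the shut fingers; the grasp point (between the pads) lies 19 mm behind it (r.grip_point_offset is the distance from the TCP to the grasp point, in m); z points along the fingers, y is the line along which they close (so a half turn about z gives the same grasp; the last joint's range is limited). The gripper opens to 85 mm and grips with 20 to 120 N. Pads are 22 mm wide; open, the fingers measure 114 mm over their backs; the gripper's body (76 mm by 85 mm) begins 54 mm behind the grasp point. The pads swing forward as they close: fully open they stand 13 mm farther back than shut.
Start: joints at [1.275, 0.32, 1.565, -0, 1.257, -0.02], TCP at [0.157, 0.553, 0.231] pointing down, gripper open.
Joint ranges: [-3.11, 3.11], [-0.84, 2.01], [0.21, 2.61], [-1.34, 4.49], [0.05, 2.63], [-2.56, 2.56]. Speed limits (rad/s): [2.57, 2.57, 3.14, 3.14, 3.14, 3.14].

### API

Orientations are given as a unit quaternion [w, x, y, z].
In Python, from workcell import r, snapshot, camera_params, workorder gives the robot as it stands.
- The arm moves only by the tool jog_arm, never from a script. Its argument "increments" is a list of rows, each a list of 6 numbers: the shift along the tool's x, y, z in m, then the turn, a rotation vector about the tool's x, y, z in degrees. A call has 1 to 5 rows; each row shifts and turns the commanded pose from where the row before left it, along the tool's axes as they then stand; what a row does not reach is not made up. A row lasts 1/10 s, in which the tool goes at most 50 mm and 8.59 degrees, less where a joint would pass 70% of its speed; a pose out of reach is approached as far as the arm can. A call is refused whole if a number of a shift passes 0.05 or a number of a turn 8.59, either way. A call with a gripper value outside its range is refused whole. "claw" is the opening, from -1 (shut) to 1 (fully open), set as the call begins (left out, the last holds). The fingers move at their own pace and stop on an object; "force" is the grip in N (left out, the last holds). Time passes only in rows, so rows that do not move let the fingers close. It gives the time, the measured TCP pose, the force, the opening and the grip force at its end, in the units of the state.
- r.read_state(): the state, without advancing time (a new reading comes with each control period).
- snapshot(name): name is "side" or "top"; returns (picture, depth): 420x560x3 uint8, red, green, blue; 420x560 float32, m along the optical axis (not along the pixel's ray), 0 where there is no reading.
- camera_params(name): a dict with "vertical_fov" (degrees; the focal length in pixels is half the picture's height over the tangent of half this angle, whatever the lens; pixels are square), "cx", "cy" (the principal point, pixels), "dist_coeffs" ([k1, k2, p1, p2, k3] as OpenCV has them; the pictures are not rectified), "xyz" and "orientation" of the camera in the world. Camera axes: x right, y down, z forward; pixel columns grow to the right and rows downward; lengths in m; the calibration is good to about 2 mm. A picture is of the moment at which its call begins. camera_params takes no time and is no camera call.
- workorder.job_done(): hands the job in; it is judged then, once.
The state is a dict: "t": time; "q": joint angles; "qvel": joint speeds; "tau": joint torques, N m; "eef_pos": TCP position; "eef_rot": TCP orientation; "ft_force": force on the tool from outside, world axes, zero at the start; "wrist_torque": the same for the moment, N m; "grip_width": opening from 0.0 (shut) to 1.0 (fully open); "finger_force": force on a finger pad.
Only numpy, scipy, OpenCV 4.12 (cv2) and the standard library are available. Lean on these libraries where they do the work, as an engineer would, in place of code of your own. Each camera call takes 0.05 s, during which the arm holds its last target. There are 200 camera calls.

### The job

Put the cranked flat spanner away: first press its raised red jaw end down onto the bench so that the steel end with the round eye tips up and stays up, then take it and hang it by its eye on the peg of the tool stand. Leave it hanging freely and at rest, and leave the heat sink, the loupe and the USB stick where they are.

Things in the scene. Friction and masses are not known exactly. Their poses are not given: they have to be found in the camera images.
- spanner_bend (a point): Middle of the bend, half-way through the 5 mm sheet, of a loose 120 g flat spanner, cranked 40 deg into a wide V. x: from bend to eye; y: across its width; z: out of the eye leg's upper face. The jaw leg runs from the bend along (-cos40, 0, sin40). Rests stably either way: eye leg flat (start) with jaw leg rising to the robot, or jaw leg flat with eye leg rising 40 deg away from the robot.
- spanner_eye (a point): Centre of the spanner's round eye (22 mm hole in a 36 mm ring), half-way through its 5 mm thickness, 85 mm from the bend; axes as spanner_bend, so z is the axis of the hole. From the bend up to 67 mm along it the eye leg is a plain steel bar, 26 mm wide and 5 mm thick, good to grip by its edges.
- spanner_jaw (a point): Point on the spanner's red jaw leg, 66 mm from the bend, half-way through its 5 mm thickness; axes as spanner_bend. The leg is 26 mm wide up to 59 mm from the bend, then a 36 mm wide head, solid up to 77 mm, then two steel prongs 14 mm apart up to 97 mm. At the start it rises at 40 deg; it takes only a few newtons to press it flat.
- peg: Fixed round steel peg, 9 mm in diameter, with a yellow 12 mm ball centred 38 mm from its root, on the front of a tool stand's column. Origin: on the peg's axis at its root, 208 mm above the bench. z: along the peg to its free end, towards the robot and 15 deg upward; x: square to it, up and leaning 15 deg away from the robot; y: sideways, level.
- stand: Green tool stand screwed to the bench, carrying the peg. Origin: on the bench under the column's axis; z up, -x is the side the peg points to. Upright round column 16 mm in diameter, 236 mm high with its 18 mm cap (28 mm above the peg's root); a thin 21 mm collar at the peg. Base plate 90 x 80 x 8 mm, reaching 40 mm to the front.
- heat_sink_mid (a point): Centre of a loose finned grey heat sink, 32 x 32 x 20 mm, a bystander; 10 mm above the bench.
- loupe_mid (a point): Centre of a loose black loupe, 34 mm in diameter and 25 mm high, a bystander; 12.5 mm above the bench.
- usb_stick_mid (a point): Centre of a loose black USB stick, 17 x 52 x 8 mm (long axis its y), a bystander; 4 mm above the bench.
Things that resemble listed ones, but are neither listed nor needed, are in the scene too. Of the things that look like the part that bears spanner_bend, the larger one is meant.

How it is judged:
On the way:
1. the red jaw end has been pressed down onto the bench and the eye end has tipped up (height (world z) of spanner_jaw below 0.012 m and height (world z) of spanner_eye above 0.045 m), for 0.2 s.
At the end, for the whole second after the job is handed in: Spanner released, at rest (<30 mm/s), eye on peg: eye centre 0-35 mm along the peg, within 9 mm sideways, 11 mm below, 8 mm above its axis; eye axis within 40 deg of the peg's; jaw point under 160 mm high. Heat sink, loupe, USB stick within 30 mm of their starts (z of spanner_eye in the frame of peg between 0 and 0.035 m and x of spanner_eye in the frame of peg between -0.011 and 0.008 m and y of spanner_eye in the frame of peg between -0.009 and 0.009 m and angle between the z axis of spanner_eye and the z axis of peg, either way round below 0.7 rad and height (world z) of spanner_jaw below 0.16 m and linear speed of spanner below 0.03 m/s and distance of each of heat_sink_mid, loupe_mid, usb_stick_mid from where it was at the start of the episode below 0.03 m); the robot touches nothing.
It fails at once if the heat sink is pushed more than 30 mm (distance of heat_sink_mid from where it was at the start of the episode above 0.03 m).
It fails at once if the loupe is pushed more than 30 mm (distance of loupe_mid from where it was at the start of the episode above 0.03 m).
It fails at once if the USB stick is pushed more than 30 mm (distance of usb_stick_mid from where it was at the start of the episode above 0.03 m).
It also fails if it takes over 58 s, if anything falls off the work surface, if the arm or the gripper's body presses on something with over 40 N, if the wrist force passes 120 N, or if a joint passes its speed limit or range.

## Working session

There is one attempt and no reset: what is moved stays moved. The work goes in short steps, Python scripts to look and compute and a tool call to move; the robot and the scene stay as the last step left them, time stands still between calls to the robot, and variables do not carry over. Pictures are saved under pics/ and viewed, at most 12 in all, crops included, and the job is handed in when it is done.

Besides the shell and the picture viewer there is one more tool, called after "Emit:" by a JSON object that holds its "fn" and its "kwargs", one argument or row to a line. jog_arm: Moves the arm, as the interface text tells. Its arguments: {"type":"object","properties":{"increments":{"type":"array","items":{"type":"array","items":{"type":"number"}}},"claw":{"type":"number"},"force":{"type":"number"}},"required":["increments"]}

```bash
ls; mkdir -p pics; cat > h.py <<'E'
import numpy as np, cv2
from scipy.spatial.transform import Rotation as R
from workcell import r, snapshot, camera_params, workorder
def cam(n):
    p=camera_params(n); f=210/np.tan(np.radians(p["vertical_fov"]/2))
    K=np.array([[f,0,p["cx"]],[0,f,p["cy"]],[0,0,1.]])
    o=p["orientation"]; Rm=R.from_quat([o[1],o[2],o[3],o[0]]).as_matrix()
    return K,np.array(p["dist_coeffs"],float),np.array(p["xyz"]),Rm
def rays(n,uv):
    K,d,c,Rm=cam(n); u=cv2.undistortPoints(np.array(uv,float).reshape(-1,1,2),K,d).reshape(-1,2)
    return c,np.c_[u,np.ones(len(u))]@Rm.T
def plane(n,uv,z):
    c,v=rays(n,uv); return c+v*((z-c[2])/v[:,2])[:,None]
def pts(n,uv,dep):
    c,v=rays(n,uv); uv=np.array(uv).astype(int).reshape(-1,2); return c+v*dep[uv[:,1],uv[:,0]][:,None]
def proj(n,P):
    K,d,c,Rm=cam(n); q=(np.array(P,float).reshape(-1,3)-c)@Rm
    return cv2.projectPoints(q.reshape(-1,1,3),np.zeros(3),np.zeros(3),K,d)[0].reshape(-1,2)
E
python3 - <<'E'
from h import *
for n in("top","side"):
    p,d=snapshot(n); np.savez(f"/tmp/{n}0.npz",p=p,d=d); cv2.imwrite(f"pics/{n}0.png",p[:,:,::-1]); print(n,camera_params(n))
print(r.read_state())
E
```

```text
pics
top {'vertical_fov': 56.39924499679609, 'cx': 279.902843506264, 'cy': 213.05838249179885, 'dist_coeffs': array([0.01704439, 0.        , 0.        , 0.        , 0.        ]), 'xyz': array([0.41077092, 0.05633715, 1.10490006]), 'orientation': array([-0.04604556,  0.71253752, -0.69881565,  0.04274081])}
side {'vertical_fov': 51.131693140489766, 'cx': 287.2594342361472, 'cy': 209.35608843032222, 'dist_coeffs': array([-0.06878243,  0.        ,  0.        ,  0.        ,  0.        ]), 'xyz': array([0.2586039 , 0.84462149, 0.5394    ]), 'orientation': array([ 0.08532646, -0.12553002,  0.83799084, -0.52414975])}
{'t': 0.1, 'q': array([ 1.27503609e+00,  3.20226485e-01,  1.56552877e+00,  1.55726575e-05,
        1.25738650e+00, -2.00029824e-02]), 'qvel': array([ 0.00053434, -0.00117629, -0.00346713,  0.00034883, -0.00036351,
       -0.00060886]), 'tau': array([ 1.47786781e-03, -4.16407442e+01, -2.34701407e+01,  4.42103101e-05,
        4.95901899e-03,  2.46958626e-05]), 'eef_pos': array([0.15643559, 0.55288564, 0.23057815]), 'eef_rot': array([-1.29092270e-04,  1.37444525e-01,  9.90509163e-01, -7.63748500e-04]), 'ft_force': array([-1.15413012,  0.04044045, -1.24523374]), 'wrist_torque': array([-0.02874253,  0.04018643,  0.04279089]), 'finger_force': 0.0, 'grip_width': 0.9968249697505492}
```

View pics/top0.png

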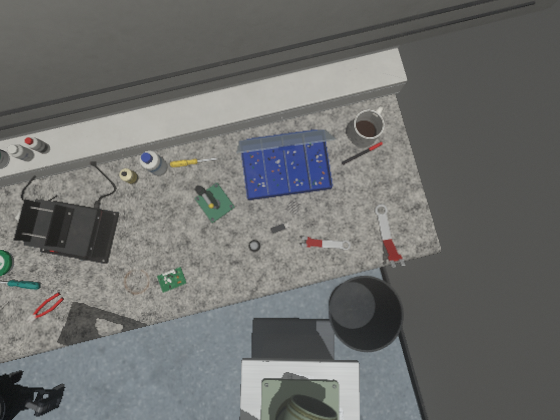

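View pics/side0.png

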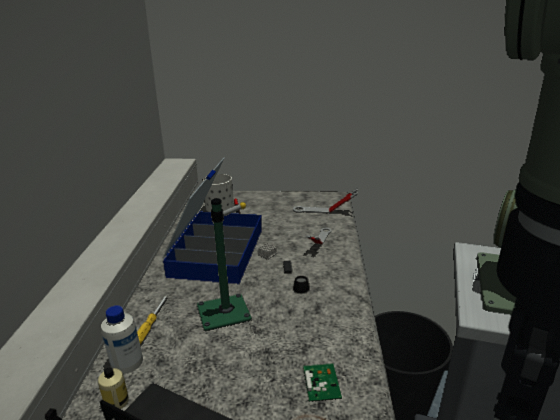

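Candidates for the spanner are the larger red/steel one at top (388,235) / side (325,205), and a smaller one at top (325,244) / side (318,240). The larger is meant. The stand is at top (213,203) / side (223,310), with the peg's yellow ball at side (243,205). Next I'll measure these and confirm with a crop.

```bash
cat > m.py <<'E'
from h import *
def load(n): z=np.load(f"/tmp/{n}0.npz"); return z["p"],z["d"]
E
python3 - <<'E'
from m import *
np.set_printoptions(precision=4,suppress=True)
T,dT=load("top"); S,dS=load("side")
a=cv2.resize(T[190:280,290:410,::-1],None,fx=4,fy=4,interpolation=cv2.INTER_CUBIC)
b=cv2.resize(S[180:290,200:370,::-1],None,fx=4,fy=4,interpolation=cv2.INTER_CUBIC)[:360,:680]
c=cv2.resize(T[170:230,180:240,::-1],None,fx=5,fy=5,interpolation=cv2.INTER_CUBIC)
e=np.zeros((240,800,3),np.uint8)
cv2.imwrite("pics/crop1.png",np.vstack([np.hstack([cv2.resize(b,(540,286)),np.zeros((286,260,3),np.uint8)]),np.hstack([cv2.resize(a,(400,300)),c,np.zeros((300,100,3),np.uint8)])]))
print("corners", plane("top",[[280,213],[300,213],[280,233]],0))
def comp(n,img,f,lo,hi,reg):
    h=cv2.cvtColor(img,cv2.COLOR_RGB2HSV); m=cv2.inRange(h,lo,hi)
    if lo[0]==0: m|=cv2.inRange(h,(172,lo[1],lo[2]),(180,255,255))
    k=np.zeros_like(m); x0,y0,x1,y1=reg; k[y0:y1,x0:x1]=m[y0:y1,x0:x1]
    nl,l,s,c=cv2.connectedComponentsWithStats(k)
    for i in range(1,nl):
        if s[i,4]>8:print(n,f,s[i],c[i])
    return k
for n,img,d,reg in(("top",T,dT,(290,190,420,275)),("side",S,dS,(280,180,380,260))):
    k=comp(n,img,"red",(0,120,50),(8,255,255),reg)
comp("side",S,"yel",(18,90,80),(35,255,255),(200,180,270,230))
comp("top",T,"yel",(15,70,80),(35,255,255),(185,170,240,230))
comp("top",T,"green",(60,70,20),(90,255,255),(185,170,245,230))
comp("side",S,"green",(60,70,20),(90,255,255),(190,180,260,340))
for n,uv,z in(("top",[[279,228],[254,245],[213,203]],.01),("side",[[287,266],[301,284],[267,253],[223,310]],.01)):
    print(n,plane(n,uv,z))
# depth-based points
print(pts("top",[[382,211],[384,225],[388,238],[393,255],[206,193],[279,228],[254,245]],dT))
E
```

```text
corners [[0.5504 0.0626 0.    ]
 [0.5515 0.0058 0.    ]
 [0.4935 0.0615 0.    ]]
top red [306 237  16  10 101] [313.6139 242.2673]
top red [383 240  19  21 205] [391.4195 250.4146]
side red [329 193  23  18 113] [340.1239 201.9292]
side yel [240 202   6   5  26] [242.5 204. ]
top yel [208 203   6   5  22] [210.8182 205.1818]
top green [197 185  35  35 525] [215.8667 203.2895]
side green [212 204   9   8  59] [216.2712 207.6102]
side green [ 197  222   54  109 1821] [222.2279 293.7562]
top [[0.5067 0.0645 0.01  ]
 [0.4578 0.1333 0.01  ]
 [0.574  0.2525 0.01  ]]
side [[0.5074 0.0751 0.01  ]
 [0.4598 0.1308 0.01  ]
 [0.5678 0.0364 0.01  ]
 [0.578  0.2536 0.01  ]]
[[ 0.5619 -0.2272 -0.0012]
 [ 0.5216 -0.2311  0.0035]
 [ 0.485  -0.2411  0.0057]
 [ 0.437  -0.2436  0.0436]
 [ 0.5726  0.2399  0.1797]
 [ 0.5069  0.0645  0.0078]
 [ 0.4576  0.1329  0.0163]]
```

View pics/crop1.png

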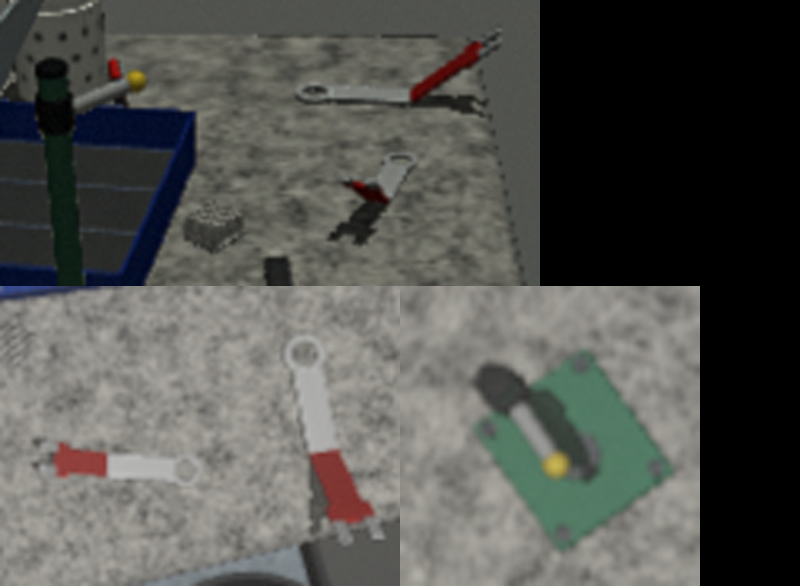

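The crop confirms it: the large spanner has its eye at top (381.5,210), bend at (387.5,240) and jaw toward the robot. The smaller look-alike at (325,244) is ignored. The peg ball is at top (211,205), cap at (200,189).

```bash
python3 - <<'E'
from m import *
np.set_printoptions(precision=4,suppress=True)
T,dT=load("top"); S,dS=load("side")
def tri(a,b):
    c1,v1=rays("top",[a]);c2,v2=rays("side",[b]);v1=v1[0];v2=v2[0]
    s=np.linalg.lstsq(np.c_[v1,-v2],c2-c1,rcond=None)[0]
    p,q=c1+s[0]*v1,c2+s[1]*v2; return (p+q)/2,np.linalg.norm(p-q)
print("ball",tri((210.8,205.2),(242.5,204)), plane("top",[[210.8,205.2]],.218),plane("side",[[242.5,204]],.218))
print("cap",plane("top",[[200,189.4]],.236))
E=plane("top",[[381.5,210.1]],.0025)[0];B=plane("top",[[387.5,239.8]],.003)[0]
print("eye,bend top",E,B,np.linalg.norm(E-B))
# side: steel/eye: crop b scale 540/680*4=3.176
def sd(x,y): return (200+x/3.176,180+y/3.176)
print("side eye,bend",plane("side",[sd(314,92),sd(411,99)],.0025))
print("tri eye",tri((381.5,210.1),sd(314,92)),"bend",tri((387.5,239.8),sd(411,99)))
# red dense region z
h=cv2.cvtColor(T,cv2.COLOR_RGB2HSV); m=cv2.inRange(h,(0,120,50),(8,255,255))|cv2.inRange(h,(172,120,50),(180,255,255))
ys,xs=np.nonzero(m); k=(xs>378)&(xs<405)&(ys>236)&(ys<275); P=pts("top",np.c_[xs[k],ys[k]],dT)
for x in np.arange(.41,.50,.01):
    q=P[abs(P[:,0]-x)<.005]
    if len(q):print(len(q),q.mean(0),np.ptp(q[:,1]))
# steel
ys,xs=np.mgrid[206:240,372:400];sel=(T[206:240,372:400].astype(int).min(2)>150)
P=pts("top",np.c_[xs[sel],ys[sel]],dT);
for x in np.arange(.48,.59,.01):
    q=P[abs(P[:,0]-x)<.005]
    if len(q):print(len(q),q.mean(0),np.ptp(q[:,1]))
# bench front edge: depth jump at columns
for u in (365,375,385,395,405,415,425,435):
    col=pts("top",np.c_[np.full(60,u),np.arange(235,295)],dT); i=np.nonzero(col[:,2]<-.03)[0]; 
    if len(i):print("edge",u,col[i[0]-1])
h=cv2.cvtColor(T,cv2.COLOR_RGB2HSV);g=cv2.inRange(h,(60,70,40),(90,255,255));k=np.zeros_like(g);k[182:225,190:240]=g[182:225,190:240]
cs=max(cv2.findContours(k,0,1)[0],key=cv2.contourArea); bx=cv2.boxPoints(cv2.minAreaRect(cs)); print("base",bx,plane("top",bx,.008))
E
```

```text
ball (array([0.5382, 0.2198, 0.2209]), np.float64(0.0017282984016687973)) [[0.5378 0.2201 0.218 ]] [[0.5418 0.214  0.218 ]]
cap [[0.5707 0.2426 0.236 ]]
eye,bend top [ 0.5639 -0.2248  0.0025] [ 0.4801 -0.2404  0.003 ] 0.08527193861157155
side eye,bend [[ 0.5662 -0.2223  0.0025]
 [ 0.4808 -0.2323  0.0025]]
tri eye (array([ 0.5655, -0.2248,  0.0013]), np.float64(0.0027968368685972866)) bend (array([ 0.4816, -0.2415, -0.002 ]), np.float64(0.002318785363878128))
1 [0.4108 0.0563 1.1049] 0.0
4 [ 0.4237 -0.2477  0.0516] 0.00876224200274539
50 [ 0.4305 -0.2459  0.0472] 0.03305196685621098
31 [ 0.4396 -0.2451  0.0385] 0.027594090901659263
37 [ 0.4494 -0.2429  0.0312] 0.023342912919025016
35 [ 0.4602 -0.241   0.0223] 0.02481348303125036
31 [ 0.47   -0.2398  0.0135] 0.0237652548815383
16 [ 0.4777 -0.2388  0.0079] 0.020866451181759782
7 [ 0.484  -0.2342  0.0061] 0.01683543667147297
29 [ 0.4903 -0.2353  0.0043] 0.05279785620399163
37 [ 0.5004 -0.2358  0.0046] 0.0314658006850394
30 [ 0.5104 -0.2303  0.0043] 0.03233846314113209
41 [ 0.52   -0.2295  0.0041] 0.031183596320969953
28 [ 0.5298 -0.2295  0.0033] 0.036327637884964015
49 [ 0.5395 -0.235   0.0035] 0.047219255843114705
32 [ 0.5499 -0.221   0.0035] 0.0390969275358477
25 [ 0.5594 -0.2367  0.0026] 0.06673629395973935
24 [ 0.5706 -0.2394  0.0018] 0.06533899086727629
9 [ 0.5756 -0.2278  0.0033] 0.05285968366416366
edge 365 [ 0.3919 -0.1807 -0.0157]
edge 375 [ 0.4009 -0.208  -0.0119]
edge 385 [ 0.4071 -0.2374 -0.0165]
edge 395 [ 0.4053 -0.2417  0.0667]
edge 405 [ 0.4223 -0.294  -0.0161]
edge 415 [ 0.4312 -0.3199 -0.0088]
edge 425 [ 0.4376 -0.3512 -0.0175]
edge 435 [ 0.4464 -0.3772 -0.0112]
base [[194.5135 197.9189]
 [216.554  182.1757]
 [234.1216 206.7703]
 [212.0811 222.5135]] [[0.5879 0.3059 0.008 ]
 [0.6345 0.2452 0.008 ]
 [0.5647 0.1927 0.008 ]
 [0.5188 0.2532 0.008 ]]
```

```bash
python3 - <<'E'
from h import *
print([a for a in dir(r) if a[0]!='_'], r.grip_point_offset)
s=r.read_state(); q=s["eef_rot"]; print(R.from_quat([q[1],q[2],q[3],q[0]]).as_matrix().round(3))
# yaw 10 deg spanner; push pose: closed, tool down, tool y along world-ish
E
```

```text
['MotionError', 'grip_point_offset', 'read_state'] 0.0187
[[-0.962  0.272 -0.   ]
 [ 0.272  0.962 -0.001]
 [ 0.    -0.002 -1.   ]]
```

```bash
cat > plan.py <<'E'
from h import *
import json
np.set_printoptions(precision=4,suppress=True)
def cur():
    s=r.read_state(); q=s["eef_rot"]; return s,np.array(s["eef_pos"]),R.from_quat([q[1],q[2],q[3],q[0]]).as_matrix()
def rotY(yaw,dip):
    """tool z: azimuth yaw, dip below horizontal (deg); tool y level, at yaw-90"""
    y,d=np.radians([yaw,dip]); z=np.array([np.cos(y)*np.cos(d),np.sin(y)*np.cos(d),-np.sin(d)])
    yy=np.array([np.sin(y),-np.cos(y),0]); return np.c_[np.cross(yy,z),yy,z]
def rows(p,Rm,wps):
    """wps: (pos,R,n)"""
    out=[];p=p.copy()
    for tp,tR,n in wps:
        p0=p.copy();R0=Rm.copy();rv=R.from_matrix(R0.T@tR).as_rotvec()
        for i in range(1,n+1):
            want=p0+(np.array(tp)-p0)*i/n; wR=R0@R.from_rotvec(rv*i/n).as_matrix()
            dp=np.round(Rm.T@(want-p),3); dr=np.round(np.degrees(R.from_matrix(Rm.T@wR).as_rotvec()),1)
            p=p+Rm@dp; Rm=Rm@R.from_rotvec(np.radians(dr)).as_matrix(); out.append([*dp.tolist(),*dr.tolist()])
    for i in range(0,len(out),5): print(json.dumps(out[i:i+5]))
    print("ends",p)
E
python3 - <<'E'
from plan import *
s,p,Rm=cur(); D=rotY(10,90)
A=Rm@R.from_rotvec([0,0,np.radians(60)]).as_matrix()
B=Rm@R.from_rotvec([0,0,np.radians(125)]).as_matrix()
rows(p,Rm,[([.38,.27,.24],A,9),([.44,-.05,.2],B,8),([.433,-.249,.12],D,8)])
E
```

```text
[[-0.032, -0.023, -0.001, 0.0, 0.0, 6.7], [-0.035, -0.02, -0.001, 0.0, 0.0, 6.6], [-0.037, -0.015, -0.001, -0.0, 0.0, 6.7], [-0.039, -0.011, -0.001, 0.0, 0.0, 6.7], [-0.04, -0.007, -0.001, 0.0, 0.0, 6.6]]
[[-0.04, -0.001, -0.001, 0.0, 0.0, 6.7], [-0.04, 0.002, -0.001, -0.0, 0.0, 6.7], [-0.039, 0.008, -0.001, -0.0, 0.0, 6.6], [-0.038, 0.012, -0.001, 0.0, 0.0, 6.7], [-0.041, -0.003, 0.005, -0.0, 0.0, 8.1]]
[[-0.04, 0.004, 0.005, 0.0, -0.0, 8.1], [-0.04, 0.008, 0.005, 0.0, -0.0, 8.2], [-0.038, 0.015, 0.005, 0.0, -0.0, 8.1], [-0.036, 0.02, 0.005, 0.0, 0.0, 8.1], [-0.032, 0.024, 0.005, 0.0, 0.0, 8.1]]
[[-0.029, 0.029, 0.005, 0.0, 0.0, 8.2], [-0.024, 0.033, 0.005, 0.0, 0.0, 8.1], [-0.016, 0.019, 0.01, 0.0, 0.0, 3.6], [-0.016, 0.019, 0.01, 0.0, 0.0, 3.7], [-0.014, 0.021, 0.01, 0.0, 0.0, 3.6]]
[[-0.012, 0.021, 0.01, 0.0, 0.0, 3.7], [-0.011, 0.023, 0.01, 0.0, 0.0, 3.6], [-0.01, 0.022, 0.01, 0.1, 0.0, 3.7], [-0.008, 0.024, 0.011, -0.0, 0.0, 3.6], [-0.007, 0.024, 0.01, -0.0, 0.1, 3.7]]
ends [ 0.4332 -0.2491  0.1196]
```

Emit:
{"fn": "jog_arm", "kwargs": {
  "increments": [
    [-0.032, -0.023, -0.001, 0, 0, 6.7],
    [-0.035, -0.02, -0.001, 0, 0, 6.6],
    [-0.037, -0.015, -0.001, 0, 0, 6.7],
    [-0.039, -0.011, -0.001, 0, 0, 6.7],
    [-0.04, -0.007, -0.001, 0, 0, 6.6]
  ],
  "claw": -1
}}

```text
t: 0.6
eef_pos: [0.2814, 0.3941, 0.236]
eef_rot: [-0.0, 0.417, 0.909, -0.0]
ft_force: [0.2, 0.5, 1.1]
grip_width: 0.141
finger_force: 0.0
```

Emit:
{"fn": "jog_arm", "kwargs": {
  "increments": [
    [-0.04, -0.001, -0.001, 0, 0, 6.7],
    [-0.04, 0.002, -0.001, 0, 0, 6.7],
    [-0.039, 0.008, -0.001, 0, 0, 6.6],
    [-0.038, 0.012, -0.001, 0, 0, 6.7],
    [-0.041, -0.003, 0.005, 0, 0, 8.1]
  ]
}}

```text
t: 1.1
eef_pos: [0.3898, 0.2294, 0.2356]
eef_rot: [0.001, 0.671, 0.742, 0.001]
ft_force: [1.3, 0.2, -1.1]
grip_width: -0.005
finger_force: 0.0
```

Emit:
{"fn": "jog_arm", "kwargs": {
  "increments": [
    [-0.04, 0.004, 0.005, 0, 0, 8.1],
    [-0.04, 0.008, 0.005, 0, 0, 8.2],
    [-0.038, 0.015, 0.005, 0, 0, 8.1],
    [-0.036, 0.02, 0.005, 0, 0, 8.1],
    [-0.032, 0.024, 0.005, 0, 0, 8.1]
  ]
}}

```text
t: 1.6
eef_pos: [0.425, 0.0289, 0.2099]
eef_rot: [-0.0, 0.886, 0.463, -0.0]
ft_force: [0.3, 0.3, -0.5]
grip_width: 0.002
finger_force: 0.0
```

Emit:
{"fn": "jog_arm", "kwargs": {
  "increments": [
    [-0.029, 0.029, 0.005, 0, 0, 8.2],
    [-0.024, 0.033, 0.005, 0, 0, 8.1],
    [-0.016, 0.019, 0.01, 0, 0, 3.6],
    [-0.016, 0.019, 0.01, 0, 0, 3.7],
    [-0.014, 0.021, 0.01, 0, 0, 3.6]
  ]
}}

```text
t: 2.1
eef_pos: [0.437, -0.1256, 0.1696]
eef_rot: [-0.0, 0.97, 0.243, -0.0]
ft_force: [-0.5, -0.6, 0.7]
grip_width: -0.001
finger_force: 0.0
```

Emit:
{"fn": "jog_arm", "kwargs": {
  "increments": [
    [-0.012, 0.021, 0.01, 0, 0, 3.7],
    [-0.011, 0.023, 0.01, 0, 0, 3.6],
    [-0.01, 0.022, 0.01, 0, 0, 3.7],
    [-0.008, 0.024, 0.011, 0, 0, 3.6],
    [-0.007, 0.024, 0.01, 0, 0, 3.7]
  ]
}}

```text
t: 2.6
eef_pos: [0.433, -0.2495, 0.1185]
eef_rot: [-0.0, 0.996, 0.086, -0.0]
ft_force: [0.4, 0.2, 0.8]
grip_width: -0.001
finger_force: 0.0
```

```bash
python3 - <<'E'
from plan import *
s,p,Rm=cur(); print(s["t"],p,s["q"],s["ft_force"],s["grip_width"]); print(Rm)
rows(p,Rm,[([.433,-.249,.07],rotY(10,90),2)])
E
```

```text
2.6 [ 0.433  -0.2495  0.1185] [-0.5458  0.3073  1.8983  0.0002  0.9368  0.8531] [0.3852 0.2482 0.7991] -0.0013202823497178086
[[ 0.9853  0.1709 -0.0006]
 [ 0.1709 -0.9853  0.0005]
 [-0.0005 -0.0006 -1.    ]]
[[0.0, -0.0, 0.024, -0.0, 0.0, -0.1], [0.0, -0.0, 0.024, -0.0, 0.0, -0.1]]
ends [ 0.433  -0.2495  0.0705]
```

Emit:
{"fn": "jog_arm", "kwargs": {
  "increments": [
    [0, 0, 0.02, 0, 0, 0],
    [0, 0, 0.02, 0, 0, 0],
    [0, 0, 0.015, 0, 0, 0],
    [0, 0, 0.008, 0, 0, 0],
    [0, 0, 0.006, 0, 0, 0]
  ]
}}

```text
t: 3.1
eef_pos: [0.4332, -0.2484, 0.0496]
eef_rot: [-0.0, 0.996, 0.087, -0.0]
ft_force: [0.0, 0.3, -0.3]
grip_width: -0.002
finger_force: 0.0
```

Emit:
{"fn": "jog_arm", "kwargs": {
  "increments": [
    [0, 0, 0.006, 0, 0, 0],
    [0, 0, 0.006, 0, 0, 0],
    [0, 0, 0.006, 0, 0, 0],
    [0, 0, 0.006, 0, 0, 0],
    [0, 0, 0.006, 0, 0, 0]
  ]
}}

```text
t: 3.6
eef_pos: [0.4335, -0.2486, 0.0199]
eef_rot: [0.0, 0.996, 0.087, 0.0]
ft_force: [0.0, -0.1, -0.5]
grip_width: -0.002
finger_force: 0.0
```

Emit:
{"fn": "jog_arm", "kwargs": {
  "increments": [
    [0, 0, 0.006, 0, 0, 0],
    [0, 0, 0.004, 0, 0, 0],
    [0, 0, 0.002, 0, 0, 0],
    [0, 0, 0, 0, 0, 0],
    [0, 0, 0, 0, 0, 0]
  ]
}}

```text
t: 4.1
eef_pos: [0.4335, -0.2487, 0.0084]
eef_rot: [0.0, 0.996, 0.087, 0.0]
ft_force: [-0.2, -0.6, -0.5]
grip_width: -0.003
finger_force: 0.0
```

```bash
python3 - <<'E'
from h import *
im=[]
for n,(x0,y0,x1,y1) in(("top",(340,180,440,280)),("side",(260,150,400,255))):
    p,d=snapshot(n); np.savez(f"/tmp/{n}1.npz",p=p,d=d); im.append(cv2.resize(p[y0:y1,x0:x1,::-1],(400,400 if n=="top" else 300),interpolation=cv2.INTER_CUBIC))
cv2.imwrite("pics/press.png",np.hstack([im[0],np.vstack([im[1],np.zeros((100,400,3),np.uint8)])]))
E
```

```text
(no output)
```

View pics/press.png

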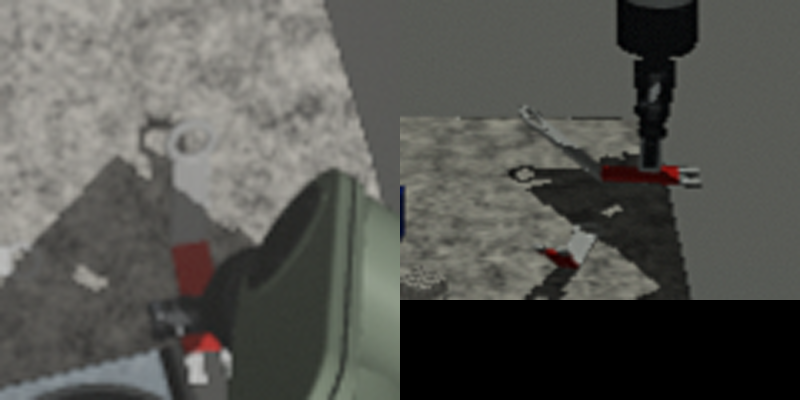

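The spanner has tipped: eye at about top (387,214) / side (306,190), bend at about top (388,240), jaw flat. I'll retract, open and measure again.

Emit:
{"fn": "jog_arm", "kwargs": {
  "increments": [
    [0, 0, -0.01, 0, 0, 0],
    [0, 0, -0.03, 0, 0, 0],
    [0, 0, -0.04, 0, 0, 0],
    [-0.04, 0, -0.04, 0, -8, 0],
    [-0.04, 0, -0.03, 0, -8, 0]
  ]
}}

```text
t: 4.7
eef_pos: [0.3626, -0.2615, 0.1623]
eef_rot: [0.014, 0.986, 0.086, -0.14]
ft_force: [0.6, 0.5, -1.7]
grip_width: 0.003
finger_force: 0.0
```

Emit:
{"fn": "jog_arm", "kwargs": {
  "increments": [
    [-0.03, 0, -0.01, 0, -8, 0],
    [-0.03, 0, 0, 0, -8, 0],
    [-0.02, 0, 0, 0, -8, 0],
    [0, 0, 0, 0, 0, 0],
    [0, 0, 0, 0, 0, 0]
  ],
  "claw": 1
}}

```text
t: 5.2
eef_pos: [0.2948, -0.2729, 0.1994]
eef_rot: [0.03, 0.937, 0.082, -0.339]
ft_force: [-0.1, 0.0, 0.3]
grip_width: 0.846
finger_force: 0.0
```

```bash
python3 - <<'E'
from plan import *
s,p,Rm=cur(); print(s["t"],p,s["q"]); print(Rm)
im=[]
for n,(x0,y0,x1,y1) in(("top",(360,190,420,280)),("side",(280,160,380,235))):
    q,d=snapshot(n); np.savez(f"/tmp/{n}2.npz",p=q,d=d); im.append(cv2.resize(q[y0:y1,x0:x1,::-1],(380,570) if n=="top" else (400,300),interpolation=cv2.INTER_CUBIC))
cv2.imwrite("pics/tip.png",np.hstack([im[0],np.vstack([im[1],np.zeros((270,400,3),np.uint8)])]))
E
```

```text
5.2 [ 0.2948 -0.2729  0.1994] [-0.4678  0.3692  1.7779 -0.3939  1.5823  1.0442]
[[ 0.7563  0.1739 -0.6307]
 [ 0.1336 -0.9848 -0.1113]
 [-0.6405 -0.0001 -0.768 ]]
```

View pics/tip.png

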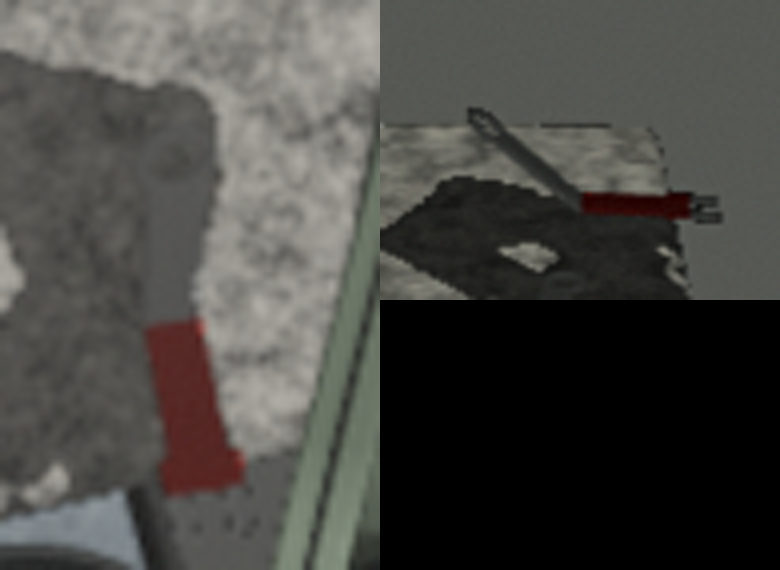

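Spanner is at rest with its eye up: top view bend (387.8,241.3), head end (392,266.4), eye (388,214.5). My tool tilt went the wrong way and must be reversed.

```bash
python3 - <<'E'
from plan import *
B=plane("top",[[387.8,241.3]],.005)[0];H=plane("top",[[392.05,266.4]],.005)[0];E=plane("top",[[388.1,214.5]],.0575)[0]
# edges of the bar at mid leg (s~42), left/right 
print("B",B,"H",H,np.linalg.norm(B-H),"E",E,np.linalg.norm((E-B)[:2]))
for a,b in((H,B),(B,E),(H,E)): print(np.degrees(np.arctan2(*(b-a)[1::-1])))
print("side bend",plane("side",[[280+200/4,160+203/4]],.004),"eye", plane("side",[[280+(485-380)/4,160+122/4]],.0575))
z=np.load("/tmp/top2.npz");P=[]
for v in range(212,241,3): 
    row=z["p"][v,375:400].astype(int); 
s,p,Rm=cur()
yaw=9; y=np.radians(yaw); f=np.array([np.cos(y),np.sin(y),0]); 
b=B.copy(); b[2]=.0025
D=rotY(yaw,50); g=b+.042*(np.cos(np.radians(40))*f+[0,0,np.sin(np.radians(40))]); t=g+.0187*D[:,2]
print("tcp",t,"grip",g)
rows(p,Rm,[(t-.10*D[:,2],D,10)])
E
```

```text
B [ 0.4758 -0.2406  0.005 ] H [ 0.4064 -0.2513  0.005 ] 0.07017748659485301 E [ 0.5447 -0.2283  0.0575] 0.0699897998223242
8.733145771580471
10.106119239804695
9.418713242371025
side bend [[ 0.4792 -0.2323  0.004 ]] eye [[ 0.5475 -0.2311  0.0575]]
tcp [ 0.5194 -0.2337  0.0152] grip [ 0.5076 -0.2356  0.0295]
[[0.02, -0.0, -0.002, 0.0, 8.0, 0.1], [0.019, -0.0, 0.0, 0.0, 8.0, 0.1], [0.02, -0.0, 0.003, 0.0, 8.0, 0.1], [0.018, -0.001, 0.006, 0.0, 7.9, 0.1], [0.018, 0.0, 0.009, -0.0, 8.0, 0.1]]
[[0.016, -0.0, 0.011, -0.0, 8.0, 0.1], [0.015, -0.0, 0.013, -0.0, 8.0, 0.1], [0.013, -0.001, 0.015, -0.0, 8.0, 0.2], [0.011, 0.0, 0.016, -0.0, 8.0, 0.1], [0.008, -0.0, 0.018, 0.0, 7.9, 0.1]]
ends [ 0.4562 -0.2441  0.0919]
```

Emit:
{"fn": "jog_arm", "kwargs": {
  "increments": [
    [0.02, 0, -0.002, 0, 8, 0.1],
    [0.019, 0, 0, 0, 8, 0.1],
    [0.02, 0, 0.003, 0, 8, 0.1],
    [0.018, -0.001, 0.006, 0, 8, 0.1],
    [0.018, 0, 0.009, 0, 8, 0.1]
  ]
}}

```text
t: 5.8
eef_pos: [0.3761, -0.2587, 0.1465]
eef_rot: [0.003, 0.997, 0.083, 0.005]
ft_force: [-0.8, -0.0, -1.0]
grip_width: 1.003
finger_force: 0.0
```

Emit:
{"fn": "jog_arm", "kwargs": {
  "increments": [
    [0.016, 0, 0.011, 0, 8, 0.1],
    [0.015, 0, 0.013, 0, 8, 0.1],
    [0.013, -0.001, 0.015, 0, 8, 0.2],
    [0.011, 0, 0.016, 0, 8, 0.1],
    [0.008, 0, 0.018, 0, 7.9, 0.1]
  ]
}}

```text
t: 6.3
eef_pos: [0.4402, -0.2397, 0.1017]
eef_rot: [-0.033, 0.958, 0.081, 0.274]
ft_force: [-0.2, 0.8, 0.5]
grip_width: 1.0
finger_force: 0.0
```

Emit:
{"fn": "jog_arm", "kwargs": {
  "increments": [
    [0, 0, 0, 0, 0, 0],
    [0, 0, 0, 0, 0, 0]
  ]
}}

```text
t: 6.5
eef_pos: [0.4399, -0.2396, 0.1013]
eef_rot: [-0.034, 0.958, 0.082, 0.272]
ft_force: [0.0, 0.8, 0.3]
grip_width: 0.998
finger_force: 0.0
```

```bash
python3 - <<'E'
from plan import *
s,p,Rm=cur(); print(s["t"],p,s["q"]); print(Rm)
D=rotY(9.5,50); y=np.radians(9.5); f=np.array([np.cos(y),np.sin(y),0]); g=np.array([.48,-.2395,.0025])+.042*(np.cos(np.radians(40))*f+[0,0,np.sin(np.radians(40))]); t=g+.0187*D[:,2]
print(t); rows(p,Rm,[(t-.05*D[:,2],D,3),(t,D,4)])
E
```

```text
6.5 [ 0.4399 -0.2396  0.1013] [-0.8116  0.2527  2.2139  0.9567  0.5805 -0.2059]
[[ 0.8393  0.1744  0.5149]
 [ 0.138  -0.9845  0.1086]
 [ 0.5259 -0.02   -0.8503]]
[ 0.5236 -0.2322  0.0152]
[[0.006, 0.003, 0.023, -0.4, 2.8, -0.1], [0.005, 0.002, 0.022, -0.4, 2.7, -0.1], [0.004, 0.003, 0.024, -0.5, 2.8, -0.0], [0.0, -0.0, 0.012, 0.0, -0.0, -0.0], [0.0, -0.0, 0.013, 0.0, -0.0, -0.0]]
[[0.0, -0.0, 0.012, 0.0, -0.0, -0.0], [0.0, -0.001, 0.013, 0.0, -0.0, -0.0]]
ends [ 0.5235 -0.2317  0.0145]
```

Emit:
{"fn": "jog_arm", "kwargs": {
  "increments": [
    [0.003, 0.002, 0.012, -0.2, 1.4, 0],
    [0.003, 0.001, 0.012, -0.2, 1.4, -0.1],
    [0.003, 0.001, 0.012, -0.2, 1.4, 0],
    [0.002, 0.001, 0.011, -0.2, 1.4, 0],
    [0.002, 0.001, 0.012, -0.3, 1.4, 0]
  ]
}}

```text
t: 7.0
eef_pos: [0.4861, -0.2372, 0.0607]
eef_rot: [-0.029, 0.94, 0.079, 0.332]
ft_force: [-0.1, 0.2, 0.9]
grip_width: 1.001
finger_force: 0.0
```

Emit:
{"fn": "jog_arm", "kwargs": {
  "increments": [
    [0.002, 0.002, 0.012, -0.2, 1.4, 0],
    [0, 0, 0, 0, 0, 0]
  ]
}}

```text
t: 7.2
eef_pos: [0.4948, -0.237, 0.0514]
eef_rot: [-0.029, 0.936, 0.078, 0.342]
ft_force: [0.4, -0.1, 0.4]
grip_width: 0.998
finger_force: 0.0
```

```bash
cat > go.py <<'E'
from plan import *
s,p,Rm=cur(); print(s["t"],p,s["q"]); print(Rm)
D=rotY(9.5,50); y=np.radians(9.5); f=np.array([np.cos(y),np.sin(y),0]); g=np.array([.48,-.2395,.0025])+.042*(np.cos(np.radians(40))*f+[0,0,np.sin(np.radians(40))]); t=g+.0187*D[:,2]
rows(p,Rm,[(t,D,5)])
E
python3 go.py
```

```text
7.2 [ 0.4948 -0.237   0.0514] [-0.777   0.4181  2.274   1.5866  0.5502 -0.829 ]
[[ 0.7539  0.1652  0.6359]
 [ 0.125  -0.9863  0.1079]
 [ 0.645  -0.0019 -0.7642]]
[[-0.0, 0.0, 0.009, -0.0, -0.0, -0.0], [-0.0, 0.0, 0.01, -0.0, -0.1, -0.0], [-0.001, 0.0, 0.009, -0.1, -0.0, -0.0], [0.0, 0.0, 0.009, 0.0, -0.0, -0.1], [-0.0, 0.0, 0.009, 0.0, -0.1, 0.0]]
ends [ 0.5233 -0.2322  0.0155]
```

Emit:
{"fn": "jog_arm", "kwargs": {
  "increments": [
    [0, 0, 0.009, 0, 0, 0],
    [0, 0, 0.01, 0, 0, 0],
    [-0.001, 0, 0.009, 0, 0, 0],
    [0, 0, 0.009, 0, 0, 0],
    [0, 0, 0.009, 0, 0, 0]
  ]
}}

```text
t: 7.7
eef_pos: [0.5236, -0.2326, 0.0169]
eef_rot: [-0.029, 0.936, 0.078, 0.343]
ft_force: [0.6, -0.1, -0.9]
grip_width: 1.001
finger_force: 0.0
```

Emit:
{"fn": "jog_arm", "kwargs": {
  "increments": [
    [0, 0, 0, 0, 0, 0],
    [0, 0, 0, 0, 0, 0],
    [0, 0, 0, 0, 0, 0],
    [0, 0, 0, 0, 0, 0],
    [0, 0, 0, 0, 0, 0]
  ],
  "claw": -1,
  "force": 70
}}

```text
t: 8.2
eef_pos: [0.5226, -0.2324, 0.0162]
eef_rot: [-0.029, 0.936, 0.077, 0.343]
ft_force: [-1.2, 0.7, 1.7]
grip_width: 0.283
finger_force: 68.4
```

Emit:
{"fn": "jog_arm", "kwargs": {
  "increments": [
    [0, 0, 0, 0, 0, 0],
    [0, 0, 0, 0, 0, 0],
    [0, 0, 0, 0, 0, 0]
  ]
}}

```text
t: 8.5
eef_pos: [0.5228, -0.2324, 0.016]
eef_rot: [-0.029, 0.936, 0.077, 0.343]
ft_force: [-0.0, 0.0, 2.9]
grip_width: 0.286
finger_force: 68.5
```

```bash
cat > look.py <<'E'
from plan import *
import sys
nm=sys.argv[1]; bt=[int(x) for x in sys.argv[2].split(",")]; bs=[int(x) for x in sys.argv[3].split(",")]
s,p,Rm=cur(); print(s["t"],p,s["q"],s["ft_force"],s["grip_width"]); print(Rm)
im=[]
for n,(x0,y0,x1,y1) in(("top",bt),("side",bs)):
    q,d=snapshot(n); np.savez(f"/tmp/{n}_{nm}.npz",p=q,d=d); k=400/(x1-x0); print(n,"scale",k)
    a=cv2.resize(q[y0:y1,x0:x1,::-1],None,fx=k,fy=k,interpolation=cv2.INTER_CUBIC)[:600]; im.append(np.vstack([a,np.zeros((600-a.shape[0],a.shape[1],3),np.uint8)]))
cv2.imwrite(f"pics/{nm}.png",np.hstack(im))
E
python3 look.py grasp 350,180,430,280 270,150,370,250
```

```text
8.5 [ 0.5228 -0.2324  0.016 ] [-0.7219  0.5098  2.2615  1.7747  0.5374 -0.9883] [-0.0256  0.0125  2.8851] 0.2855734002152348
[[ 0.7531  0.1641  0.6371]
 [ 0.1245 -0.9864  0.1069]
 [ 0.646  -0.0012 -0.7633]]
top scale 5.0
side scale 4.0
```

View pics/grasp.png

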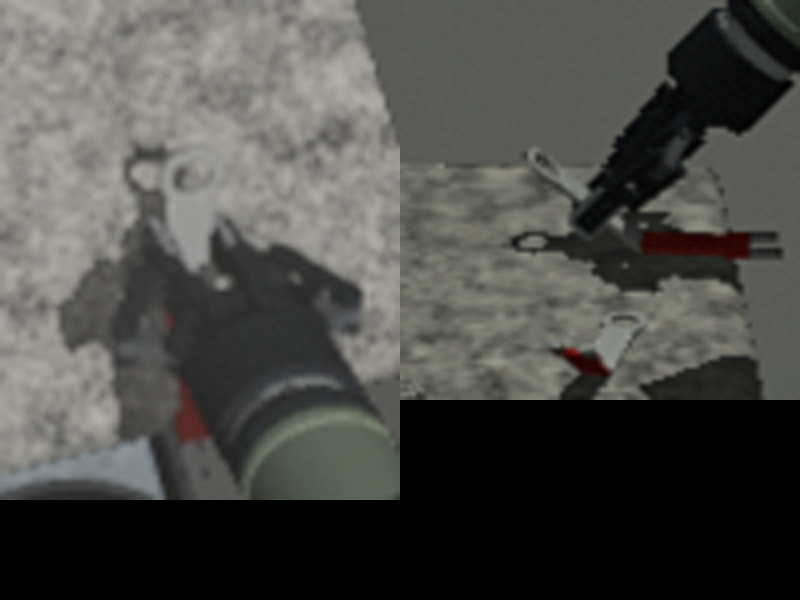

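Grip is good: the eye is at top (387.8,215.4) / side (305.8,190), gripped mid-bar. Next is the lift and transfer plan.

```bash
cat >> plan.py <<'E'
def tri(a,b):
    c1,v1=rays("top",[a]);c2,v2=rays("side",[b]);v1=v1[0];v2=v2[0]
    s=np.linalg.lstsq(np.c_[v1,-v2],c2-c1,rcond=None)[0]
    p,q=c1+s[0]*v1,c2+s[1]*v2; return (p+q)/2,np.linalg.norm(p-q)
E
python3 - <<'E'
from plan import *
s,p,Rm=cur(); E,e=tri((387.8,215.4),(305.75,190)); print("eye",E,e,"tool frame",Rm.T@(E-p))
rows(p,Rm,[(p+[0,0,.1],Rm,4),([.44,-.18,.25],rotY(13,40),12)])
E
```

```text
eye [ 0.5446 -0.2258  0.0613] 0.005752133127862836 tool frame [ 0.0465 -0.0029 -0.0201]
[[0.016, -0.0, -0.019, 0.0, 0.0, 0.0], [0.016, -0.0, -0.019, 0.0, 0.0, 0.0], [0.016, -0.0, -0.019, 0.0, 0.0, 0.0], [0.017, -0.0, -0.019, 0.0, 0.0, 0.0], [0.003, -0.005, -0.012, 0.2, 0.8, -0.2]]
[[0.002, -0.006, -0.013, 0.2, 0.8, -0.2], [0.003, -0.005, -0.012, 0.2, 0.8, -0.2], [0.003, -0.006, -0.013, 0.2, 0.9, -0.3], [0.004, -0.006, -0.012, 0.2, 0.8, -0.2], [0.003, -0.005, -0.012, 0.2, 0.8, -0.2]]
[[0.004, -0.006, -0.012, 0.2, 0.8, -0.2], [0.004, -0.006, -0.012, 0.2, 0.8, -0.2], [0.004, -0.005, -0.012, 0.3, 0.8, -0.2], [0.004, -0.006, -0.012, 0.2, 0.8, -0.2], [0.005, -0.006, -0.012, 0.2, 0.8, -0.2]]
[[0.004, -0.006, -0.011, 0.2, 0.9, -0.3]]
ends [ 0.4401 -0.1796  0.2496]
```

Emit:
{"fn": "jog_arm", "kwargs": {
  "increments": [
    [0.016, 0, -0.019, 0, 0, 0],
    [0.016, 0, -0.019, 0, 0, 0],
    [0.016, 0, -0.019, 0, 0, 0],
    [0.017, 0, -0.019, 0, 0, 0],
    [0.003, -0.005, -0.012, 0.2, 0.8, -0.2]
  ]
}}

```text
t: 9.1
eef_pos: [0.5181, -0.2292, 0.1291]
eef_rot: [-0.029, 0.933, 0.08, 0.35]
ft_force: [1.0, -1.2, -0.8]
grip_width: 0.275
finger_force: 68.9
```

Emit:
{"fn": "jog_arm", "kwargs": {
  "increments": [
    [0.002, -0.006, -0.013, 0.2, 0.8, -0.2],
    [0.003, -0.005, -0.012, 0.2, 0.8, -0.2],
    [0.003, -0.006, -0.013, 0.2, 0.9, -0.3],
    [0.004, -0.006, -0.012, 0.2, 0.8, -0.2],
    [0.003, -0.005, -0.012, 0.2, 0.8, -0.2]
  ]
}}

```text
t: 9.6
eef_pos: [0.4807, -0.2058, 0.1832]
eef_rot: [-0.039, 0.919, 0.09, 0.382]
ft_force: [0.1, 0.1, -1.3]
grip_width: 0.284
finger_force: 68.9
```

Emit:
{"fn": "jog_arm", "kwargs": {
  "increments": [
    [0.004, -0.006, -0.012, 0.2, 0.8, -0.2],
    [0.004, -0.006, -0.012, 0.2, 0.8, -0.2],
    [0.004, -0.005, -0.012, 0.3, 0.8, -0.2],
    [0.004, -0.006, -0.012, 0.2, 0.8, -0.2],
    [0.005, -0.006, -0.012, 0.2, 0.8, -0.2]
  ]
}}

```text
t: 10.1
eef_pos: [0.4463, -0.1836, 0.24]
eef_rot: [-0.047, 0.904, 0.1, 0.413]
ft_force: [-0.4, 0.6, -1.5]
grip_width: 0.28
finger_force: 68.9
```

```bash
cat > tgt.py <<'E'
from plan import *
az=np.radians(37); c,s_=np.cos(np.radians(15)),np.sin(np.radians(15))
d=np.array([-np.cos(az)*c,-np.sin(az)*c,s_]); ball=np.array([.5385,.2195,.2185]); root=ball-.038*d
eyeT=np.array([.045,0,-.0187])
def tcp(k,up=0,D=None):
    """TCP for the eye centre at k m along the peg from its root, up m above the axis"""
    D=rotY(37,15) if D is None else D; return root+k*d+[0,0,up]-D@eyeT
E
python3 - <<'E'
from tgt import *
s,p,Rm=cur(); print(s["t"],p,s["q"],s["grip_width"]); print(Rm)
print(root,tcp(.09),tcp(.017))
rows(p,Rm,[([.41,-.06,.25],rotY(20,30),10)])
E
```

```text
10.1 [ 0.4463 -0.1836  0.24  ] [-0.8786  0.0184  2.239   1.1661  0.8247 -0.3469] 0.2797610616529811
[[ 0.6381  0.2204  0.7377]
 [ 0.1429 -0.9754  0.1678]
 [ 0.7566 -0.0016 -0.6539]]
[0.5678 0.2416 0.2087] [0.5035 0.1931 0.1837] [0.5598 0.2356 0.1648]
[[0.0, -0.013, -0.001, 0.6, 1.1, -0.4], [0.001, -0.013, -0.001, 0.6, 1.1, -0.5], [-0.0, -0.013, -0.001, 0.6, 1.0, -0.4], [0.001, -0.012, -0.001, 0.6, 1.1, -0.4], [0.0, -0.013, -0.001, 0.5, 1.1, -0.5]]
[[0.001, -0.013, -0.0, 0.6, 1.1, -0.4], [0.001, -0.013, -0.001, 0.6, 1.1, -0.4], [0.001, -0.013, -0.0, 0.6, 1.1, -0.4], [0.001, -0.013, -0.0, 0.6, 1.0, -0.5], [0.001, -0.013, -0.0, 0.6, 1.1, -0.4]]
ends [ 0.4099 -0.0598  0.2498]
```

Emit:
{"fn": "jog_arm", "kwargs": {
  "increments": [
    [0.002, -0.013, 0.001, 0.6, 1.1, -0.4],
    [0.002, -0.013, 0.001, 0.6, 1.1, -0.5],
    [0.001, -0.013, 0.001, 0.6, 1, -0.4],
    [0.002, -0.012, 0.001, 0.6, 1.1, -0.4],
    [0.001, -0.013, 0.001, 0.5, 1.1, -0.5]
  ]
}}

```text
t: 10.6
eef_pos: [0.4397, -0.1194, 0.2432]
eef_rot: [-0.066, 0.88, 0.126, 0.454]
ft_force: [0.0, -0.1, -0.5]
grip_width: 0.282
finger_force: 68.9
```

Emit:
{"fn": "jog_arm", "kwargs": {
  "increments": [
    [0.002, -0.013, 0.001, 0.6, 1.1, -0.4],
    [0.002, -0.013, 0.001, 0.6, 1.1, -0.4],
    [0.002, -0.013, 0.001, 0.6, 1.1, -0.4],
    [0.002, -0.013, 0.001, 0.6, 1, -0.5],
    [0.002, -0.013, 0.001, 0.6, 1.1, -0.4]
  ]
}}

```text
t: 11.1
eef_pos: [0.4291, -0.0544, 0.2488]
eef_rot: [-0.087, 0.853, 0.151, 0.493]
ft_force: [-0.6, -0.4, -1.8]
grip_width: 0.281
finger_force: 68.9
```

```bash
python3 - <<'E'
from tgt import *
s,p,Rm=cur(); print(s["t"],p,s["q"],s["grip_width"]); print(Rm)
rows(p,Rm,[([.45,.08,.23],rotY(29,22),10)])
E
```

```text
11.1 [ 0.4291 -0.0544  0.2488] [-0.7699 -0.0667  2.4607  1.491   0.8976 -0.6731] 0.2813489807138158
[[ 0.4693  0.3424  0.814 ]
 [ 0.1716 -0.9395  0.2963]
 [ 0.8662  0.0006 -0.4997]]
[[0.002, -0.012, 0.007, 0.8, 0.8, -0.4], [0.001, -0.012, 0.006, 0.8, 0.8, -0.4], [0.002, -0.011, 0.007, 0.8, 0.8, -0.4], [0.002, -0.012, 0.008, 0.8, 0.8, -0.4], [0.001, -0.011, 0.007, 0.8, 0.8, -0.4]]
[[0.002, -0.012, 0.008, 0.9, 0.8, -0.3], [0.001, -0.011, 0.007, 0.8, 0.8, -0.4], [0.002, -0.011, 0.008, 0.8, 0.8, -0.4], [0.001, -0.011, 0.008, 0.8, 0.8, -0.4], [0.002, -0.011, 0.009, 0.8, 0.8, -0.4]]
ends [0.4505 0.0802 0.2302]
```

```bash
cat > kin.py <<'E'
from tgt import *
from scipy.optimize import least_squares
Q=np.array([[1.27503609,.320226,1.565529,0,1.257387,-.020003],[-.5458,.3073,1.8983,.0002,.9368,.8531],[-.4678,.3692,1.7779,-.3939,1.5823,1.0442],[-.8116,.2527,2.2139,.9567,.5805,-.2059],[-.777,.4181,2.274,1.5866,.5502,-.829],[-.7219,.5098,2.2615,1.7747,.5374,-.9883],[-.8786,.0184,2.239,1.1661,.8247,-.3469],[-.7699,-.0667,2.4607,1.491,.8976,-.6731]])
P=np.array([[.15643559,.55288564,.23057815],[.433,-.2495,.1185],[.2948,-.2729,.1994],[.4399,-.2396,.1013],[.4948,-.237,.0514],[.5228,-.2324,.016],[.4463,-.1836,.24],[.4291,-.0544,.2488]])
rot=lambda a,t:R.from_euler(a,t).as_matrix()
def mats(q,sg=1):
    A=rot('z',q[0]);B=A@rot('y',q[1]);C=B@rot('y',q[2]);W=C@rot('z',sg*q[3])@rot('y',q[4]); return A,B,C,W,W@rot('z',q[5]+np.pi/2)
def M(q,sg):
    A,B,C,W,_=mats(q,sg); return np.c_[A[:,0],[0,0,1],B[:,2],B[:,0],C[:,2],C[:,0],W[:,2]]
def fit(sg):
    X=np.vstack([M(q,sg) for q in Q]); x=np.linalg.lstsq(X,P.ravel(),rcond=None)[0]; return x,np.abs(X@x-P.ravel()).max()
lo=np.array([-3.11,-.84,.21,-1.34,.05,-2.56]);hi=np.array([3.11,2.01,2.61,4.49,2.63,2.56])
def ik(p,D,q0,sg,x):
    f=lambda q:np.r_[(M(q,sg)@x-p)*10,(mats(q,sg)[4]-D).ravel()]
    s=least_squares(f,np.clip(q0,lo+.01,hi-.01),bounds=(lo,hi)); return s.x,np.abs(s.fun).max()
E
python3 - <<'E'
from kin import *
f={s:fit(s) for s in(1,-1)}
for s in f: print(s,f[s])
sg=min(f,key=lambda s:f[s][1]); x=f[sg][0]
q,p,Rm=(lambda t:(np.array(t[0]["q"]),t[1],t[2]))(cur()); print("rot check",np.abs(mats(q,sg)[4]-Rm).max())
for dip in (15,25):
  D=rotY(37,dip); qq=q
  for k in(.1,.075,.06,.04,.017):
    qq,e=ik(tcp(k,0,D),D,qq,sg,x); print(dip,k,tcp(k,0,D),qq,e)
for w in([.45,.08,.23],[.48,.08,.23]): print(w,ik(np.array(w),rotY(29,22),q,sg,x))
E
```

```text
1 (array([-0.0003,  0.1506,  0.601 , -0.0091,  0.4285,  0.0302,  0.3314]), np.float64(0.012403242271816495))
-1 (array([ 0.016 , -0.3041,  0.1937,  0.3888, -0.0758, -0.1875, -0.2442]), np.float64(0.2094950406498906))
rot check 4.996003610813204e-16
15 0.1 [0.4958 0.1873 0.1862] [-0.0423  0.387   2.61    2.3922  1.173  -1.4609] 0.02731158573715331
15 0.075 [0.5151 0.2019 0.1798] [ 0.0355  0.453   2.6065  2.5169  1.242  -1.5211] 4.464711933493959e-11
15 0.06 [0.5267 0.2106 0.1759] [ 0.0661  0.4682  2.5826  2.5463  1.2334 -1.5181] 4.440892098500626e-15
15 0.04 [0.5421 0.2222 0.1707] [ 0.1028  0.4881  2.5495  2.5814  1.2204 -1.5136] 1.1102230246251565e-15
15 0.017 [0.5598 0.2356 0.1648] [ 0.1402  0.5104  2.51    2.6166  1.2036 -1.5081] 1.1102230246251565e-15
25 0.1 [0.489  0.1822 0.1859] [ 0.0059  0.2299  2.5549  2.3492  0.8633 -1.2928] 6.910472194476824e-12
25 0.075 [0.5083 0.1967 0.1794] [ 0.0595  0.2694  2.5235  2.4159  0.8564 -1.3179] 1.1102230246251565e-15
25 0.06 [0.5199 0.2055 0.1755] [ 0.088   0.2921  2.5032  2.4505  0.8519 -1.3298] 2.220446049250313e-15
25 0.04 [0.5353 0.2171 0.1703] [ 0.1224  0.3215  2.4746  2.4913  0.8454 -1.3426] 2.220446049250313e-15
25 0.017 [0.553  0.2305 0.1644] [ 0.1574  0.3541  2.44    2.5317  0.8366 -1.3538] 4.440892098500626e-15
[0.45, 0.08, 0.23] (array([-0.3642,  0.0622,  2.61  ,  2.0406,  0.9197, -1.1193]), np.float64(0.002989229505910851))
[0.48, 0.08, 0.23] (array([-0.3155,  0.1054,  2.5631,  2.0937,  0.9006, -1.131 ]), np.float64(1.8851586958135158e-13))
```

```bash
python3 - <<'E'
from tgt import *
s,p,Rm=cur(); D=rotY(37,25)
rows(p,Rm,[([.47,.08,.23],rotY(29,28),12),(tcp(.085,0,D),D,13)])
E
```

```text
[[0.002, -0.009, 0.007, 0.7, 0.2, -0.4], [0.002, -0.01, 0.007, 0.6, 0.1, -0.3], [0.003, -0.009, 0.007, 0.7, 0.2, -0.4], [0.002, -0.009, 0.007, 0.6, 0.2, -0.3], [0.002, -0.009, 0.008, 0.7, 0.1, -0.4]]
[[0.003, -0.009, 0.007, 0.6, 0.2, -0.4], [0.002, -0.009, 0.007, 0.7, 0.2, -0.3], [0.002, -0.008, 0.008, 0.6, 0.1, -0.4], [0.003, -0.009, 0.008, 0.7, 0.2, -0.3], [0.002, -0.008, 0.008, 0.7, 0.1, -0.4]]
[[0.003, -0.009, 0.008, 0.6, 0.2, -0.4], [0.002, -0.008, 0.008, 0.7, 0.2, -0.3], [-0.0, -0.006, 0.007, 0.5, 0.2, -0.3], [-0.001, -0.007, 0.007, 0.6, 0.3, -0.3], [0.0, -0.006, 0.008, 0.5, 0.2, -0.2]]
[[-0.0, -0.006, 0.007, 0.6, 0.2, -0.3], [-0.001, -0.006, 0.008, 0.5, 0.2, -0.3], [0.0, -0.006, 0.007, 0.6, 0.3, -0.3], [-0.0, -0.006, 0.008, 0.5, 0.2, -0.2], [-0.001, -0.006, 0.007, 0.6, 0.2, -0.3]]
[[0.0, -0.005, 0.008, 0.5, 0.3, -0.3], [-0.0, -0.006, 0.007, 0.6, 0.2, -0.3], [-0.001, -0.006, 0.008, 0.5, 0.2, -0.2], [-0.0, -0.005, 0.008, 0.6, 0.2, -0.3], [-0.0, -0.006, 0.008, 0.5, 0.3, -0.3]]
ends [0.5006 0.1915 0.1822]
```

Emit:
{"fn": "jog_arm", "kwargs": {
  "increments": [
    [0.002, -0.009, 0.007, 0.7, 0.2, -0.4],
    [0.002, -0.01, 0.007, 0.6, 0.1, -0.3],
    [0.003, -0.009, 0.007, 0.7, 0.2, -0.4],
    [0.002, -0.009, 0.007, 0.6, 0.2, -0.3],
    [0.002, -0.009, 0.008, 0.7, 0.1, -0.4]
  ]
}}

```text
t: 11.6
eef_pos: [0.4465, 0.0018, 0.2404]
eef_rot: [-0.105, 0.844, 0.178, 0.495]
ft_force: [-0.6, 0.8, -0.5]
grip_width: 0.281
finger_force: 68.9
```

Emit:
{"fn": "jog_arm", "kwargs": {
  "increments": [
    [0.003, -0.009, 0.007, 0.6, 0.2, -0.4],
    [0.002, -0.009, 0.007, 0.7, 0.2, -0.3],
    [0.002, -0.008, 0.008, 0.6, 0.1, -0.4],
    [0.003, -0.009, 0.008, 0.7, 0.2, -0.3],
    [0.002, -0.008, 0.008, 0.7, 0.1, -0.4]
  ]
}}

```text
t: 12.1
eef_pos: [0.4636, 0.0574, 0.2326]
eef_rot: [-0.122, 0.834, 0.204, 0.497]
ft_force: [0.1, 0.2, -1.1]
grip_width: 0.283
finger_force: 68.9
```

Emit:
{"fn": "jog_arm", "kwargs": {
  "increments": [
    [0.003, -0.009, 0.008, 0.6, 0.2, -0.4],
    [0.002, -0.008, 0.008, 0.7, 0.2, -0.3],
    [0, -0.006, 0.007, 0.5, 0.2, -0.3],
    [-0.001, -0.007, 0.007, 0.6, 0.3, -0.3],
    [0, -0.006, 0.008, 0.5, 0.2, -0.2]
  ]
}}

```text
t: 12.6
eef_pos: [0.4772, 0.1058, 0.2181]
eef_rot: [-0.139, 0.824, 0.226, 0.501]
ft_force: [-0.3, 0.5, -0.1]
grip_width: 0.281
finger_force: 68.9
```

Emit:
{"fn": "jog_arm", "kwargs": {
  "increments": [
    [0, -0.006, 0.007, 0.6, 0.2, -0.3],
    [-0.001, -0.006, 0.008, 0.5, 0.2, -0.3],
    [0, -0.006, 0.007, 0.6, 0.3, -0.3],
    [0, -0.006, 0.008, 0.5, 0.2, -0.2],
    [-0.001, -0.006, 0.007, 0.6, 0.2, -0.3]
  ]
}}

```text
t: 13.1
eef_pos: [0.4888, 0.1482, 0.1998]
eef_rot: [-0.155, 0.812, 0.247, 0.505]
ft_force: [-0.6, 0.5, -0.8]
grip_width: 0.284
finger_force: 68.9
```

Emit:
{"fn": "jog_arm", "kwargs": {
  "increments": [
    [0, -0.005, 0.008, 0.5, 0.3, -0.3],
    [0, -0.006, 0.007, 0.6, 0.2, -0.3],
    [-0.001, -0.006, 0.008, 0.5, 0.2, -0.2],
    [0, 0, 0, 0, 0, 0],
    [0, 0, 0, 0, 0, 0]
  ]
}}

```text
t: 13.6
eef_pos: [0.4956, 0.1735, 0.1885]
eef_rot: [-0.164, 0.805, 0.259, 0.507]
ft_force: [-0.8, -0.1, -1.1]
grip_width: 0.282
finger_force: 68.9
```

```bash
python3 look.py pre 180,160,260,250 190,170,290,260; python3 - <<'E'
from tgt import *
s,p,Rm=cur(); e=p+Rm@eyeT; print("eye kin",e,"px",proj("top",e),proj("side",e),"ball px",proj("top",ball),proj("side",ball))
E
```

```text
13.6 [0.4956 0.1735 0.1885] [-0.0224  0.208   2.5311  2.308   0.8245 -1.2408] [-0.8476 -0.0603 -1.075 ] 0.2820988986178452
[[ 0.3515  0.5836  0.732 ]
 [ 0.2499 -0.8121  0.5273]
 [ 0.9022 -0.0024 -0.4313]]
top scale 5.0
side scale 4.0
eye kin [0.4978 0.1745 0.2374] px [[228.9284 222.1314]] [[273.7329 187.7784]] ball px [[211.0201 204.885 ]] [[243.0124 205.2676]]
```

View pics/pre.png

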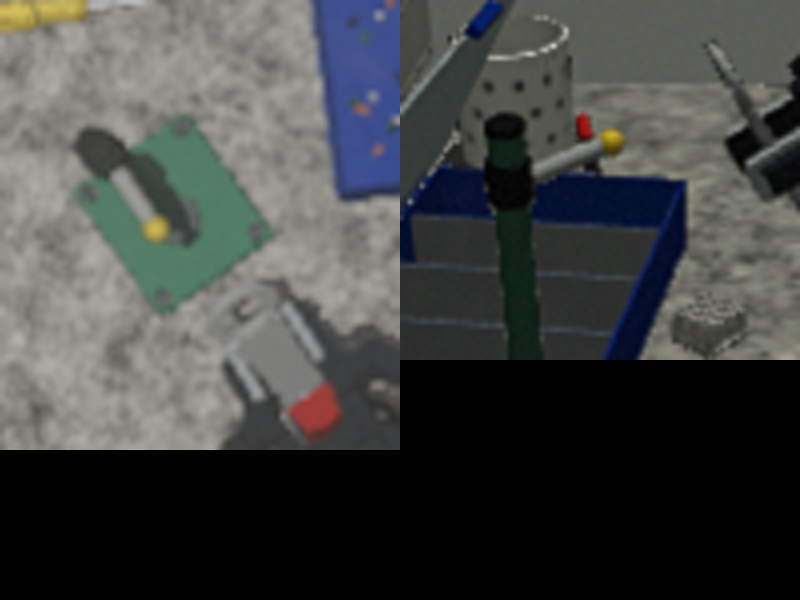

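```bash
python3 - <<'E'
from tgt import *
s,p,Rm=cur()
B,e1=tri((211,205.4),(242.8,205.2)); print("ball",B,e1)
z=np.load("/tmp/side_pre.npz")["p"]; t=np.load("/tmp/top_pre.npz")["p"]
for n,im,l,h,reg in(("side",z,(18,90,80),(35,255,255),(225,190,260,220)),("top",t,(15,70,80),(35,255,255),(200,195,225,215))):
    m=cv2.inRange(cv2.cvtColor(im,cv2.COLOR_RGB2HSV),l,h); x0,y0,x1,y1=reg; ys,xs=np.nonzero(m[y0:y1,x0:x1]); print(n,xs.mean()+x0,ys.mean()+y0)
for a,b in(((228.2,221.2),(270.5,188)),((228.2,221.2),(271.5,188))):
    E,e=tri(a,b); print("eye",E,e,"tool",Rm.T@(E-p))
D=rotY(37,25); e=p+Rm@eyeT; print("kin offset in peg frame: along",(e-root)@d,"rest",e-root-d*((e-root)@d))
E
```

```text
ball [0.538  0.2197 0.2187] 0.0014829352278874228
side 242.59259259259258 204.07407407407408
top 210.8181818181818 205.1818181818182
eye [0.5014 0.1767 0.2373] 0.0031625662710364926 tool [ 0.0467  0.0003 -0.0148]
eye [0.5005 0.1765 0.2374] 0.0014200398705432082 tool [ 0.0464  0.     -0.0157]
kin offset in peg frame: along 0.10045004139328258 rest [ 0.0074 -0.0086  0.0027]
```

```bash
sed -i 's/eyeT=.*/eyeT=np.array([.0455,0,-.0175])/; s/ball=np.array.*; root/ball=np.array([.538,.2197,.2192]); root/' tgt.py; python3 - <<'E'
from tgt import *
s,p,Rm=cur(); D=rotY(37,25)
rows(p,Rm,[(tcp(.06,0,D),D,5)])
E
```

```text
[[0.001, -0.003, 0.008, 0.2, 0.1, -0.1], [0.001, -0.002, 0.007, 0.3, 0.1, -0.2], [0.001, -0.002, 0.008, 0.2, 0.1, -0.1], [0.001, -0.003, 0.008, 0.2, 0.1, -0.1], [0.001, -0.002, 0.008, 0.3, 0.1, -0.2]]
ends [0.5187 0.2049 0.1766]
```

Emit:
{"fn": "jog_arm", "kwargs": {
  "increments": [
    [0.001, -0.003, 0.008, 0.2, 0.1, -0.1],
    [0.001, -0.002, 0.007, 0.3, 0.1, -0.2],
    [0.001, -0.002, 0.008, 0.2, 0.1, -0.1],
    [0.001, -0.003, 0.008, 0.2, 0.1, -0.1],
    [0.001, -0.002, 0.008, 0.3, 0.1, -0.2]
  ]
}}

```text
t: 14.2
eef_pos: [0.5191, 0.206, 0.1759]
eef_rot: [-0.171, 0.8, 0.269, 0.509]
ft_force: [-0.5, 0.7, -1.2]
grip_width: 0.282
finger_force: 68.9
```

Emit:
{"fn": "jog_arm", "kwargs": {
  "increments": [
    [0, 0, 0, 0, 0, 0],
    [0, 0, 0, 0, 0, 0]
  ]
}}

```text
t: 14.4
eef_pos: [0.5186, 0.2055, 0.176]
eef_rot: [-0.171, 0.8, 0.268, 0.509]
ft_force: [-0.4, -0.9, -1.0]
grip_width: 0.279
finger_force: 68.9
```

```bash
python3 look.py near 190,170,240,245 215,170,290,245; python3 - <<'E'
from tgt import *
s,p,Rm=cur(); e=p+Rm@eyeT; print("eye px",proj("top",e),proj("side",e)); print("along",(e-root)@d,"rest",e-root-d*((e-root)@d)); D=rotY(37,25)
rows(p,Rm,[(tcp(.035,0,D),D,5),(tcp(.017,0,D),D,4)])
E
```

```text
14.4 [0.5186 0.2055 0.176 ] [ 0.0691  0.2803  2.4932  2.4126  0.8389 -1.3024] [-0.445  -0.9146 -1.0154] 0.27860646985859455
[[ 0.3383  0.6034  0.7222]
 [ 0.2554 -0.7975  0.5467]
 [ 0.9057 -0.0005 -0.4239]]
top scale 8.0
side scale 5.333333333333333
eye px [[215.6478 212.1082]] [[254.8348 200.191 ]]
along 0.05965193528351207 rest [-0.      0.0001  0.    ]
[[0.001, 0.0, 0.005, -0.0, 0.0, 0.0], [0.001, 0.0, 0.005, -0.0, 0.0, 0.0], [0.001, 0.0, 0.005, -0.0, 0.0, 0.0], [0.0, 0.0, 0.004, -0.1, 0.1, 0.0], [0.001, 0.0, 0.005, 0.0, -0.0, 0.0]]
[[0.001, 0.0, 0.005, 0.0, -0.0, 0.0], [0.001, 0.0, 0.004, 0.0, -0.0, 0.0], [0.001, 0.0, 0.005, 0.0, -0.0, 0.0], [0.0, 0.0, 0.004, 0.0, -0.0, 0.0]]
ends [0.5513 0.2298 0.1648]
```

View pics/near.png

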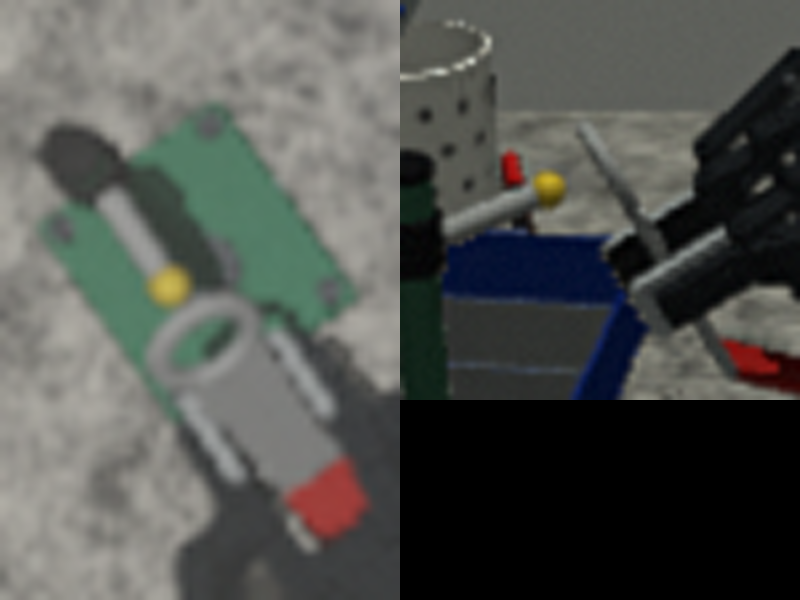

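The eye centre at top (215.5,212.5) / side (254,201) lies on the extended peg axis; ball at top (211,205.7). Inserting now.

Emit:
{"fn": "jog_arm", "kwargs": {
  "increments": [
    [0.001, 0, 0.005, 0, 0, 0],
    [0.001, 0, 0.005, 0, 0, 0],
    [0.001, 0, 0.005, 0, 0, 0],
    [0, 0, 0.004, 0, 0, 0],
    [0.001, 0, 0.005, 0, 0, 0]
  ]
}}

```text
t: 15.0
eef_pos: [0.5376, 0.2195, 0.1695]
eef_rot: [-0.171, 0.8, 0.268, 0.509]
ft_force: [0.2, 0.2, -0.1]
grip_width: 0.282
finger_force: 68.9
```

Emit:
{"fn": "jog_arm", "kwargs": {
  "increments": [
    [0.001, 0, 0.005, 0, 0, 0],
    [0.001, 0, 0.004, 0, 0, 0],
    [0.001, 0, 0.005, 0, 0, 0],
    [0, 0, 0.004, 0, 0, 0],
    [0, 0, 0, 0, 0, 0]
  ]
}}

```text
t: 15.5
eef_pos: [0.5518, 0.2302, 0.1647]
eef_rot: [-0.171, 0.8, 0.268, 0.509]
ft_force: [-0.2, 0.6, 0.0]
grip_width: 0.28
finger_force: 68.9
```

```bash
python3 look.py ins 190,170,240,245 195,170,270,245; python3 - <<'E'
from tgt import *
s,p,Rm=cur(); e=p+Rm@eyeT; print("along",(e-root)@d,"rest",e-root-d*((e-root)@d)); D=rotY(37,25)
print("down 5 in tool",Rm.T@[0,0,-.005])
E
```

```text
15.5 [0.5518 0.2302 0.1647] [ 0.1379  0.3439  2.4286  2.4945  0.8228 -1.3281] [-0.1686  0.6248  0.039 ] 0.2800311075174222
[[ 0.3377  0.6032  0.7226]
 [ 0.2552 -0.7976  0.5465]
 [ 0.906  -0.0001 -0.4233]]
top scale 8.0
side scale 5.333333333333333
along 0.01690716995200917 rest [-0.0002  0.0001 -0.0004]
down 5 in tool [-0.0045  0.      0.0021]
```

View pics/ins.png

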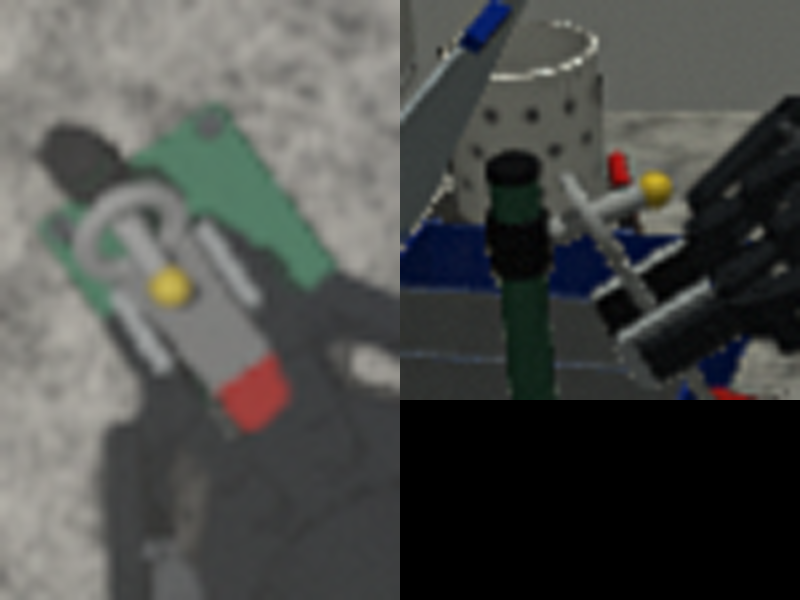

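The eye encircles the peg (ring at top (206,199), ball at (211,206) in front of it). Lowering 6 mm, then releasing.

Emit:
{"fn": "jog_arm", "kwargs": {
  "increments": [
    [-0.002, 0, 0.001, 0, 0, 0],
    [-0.002, 0, 0.001, 0, 0, 0],
    [-0.001, 0, 0.001, 0, 0, 0],
    [0, 0, 0, 0, 0, 0]
  ]
}}

```text
t: 16.0
eef_pos: [0.5521, 0.2303, 0.1593]
eef_rot: [-0.171, 0.8, 0.268, 0.509]
ft_force: [0.5, 1.1, -0.3]
grip_width: 0.279
finger_force: 69.0
```

Emit:
{"fn": "jog_arm", "kwargs": {
  "increments": [
    [0, 0, 0, 0, 0, 0],
    [0, 0, 0, 0, 0, 0],
    [0, 0, 0, 0, 0, 0],
    [0, 0, 0, 0, 0, 0],
    [0, 0, 0, 0, 0, 0]
  ],
  "claw": 0.0,
  "force": 20
}}

```text
t: 16.5
eef_pos: [0.5519, 0.2303, 0.1591]
eef_rot: [-0.171, 0.8, 0.268, 0.509]
ft_force: [0.6, -0.7, -0.1]
grip_width: 0.502
finger_force: 0.0
```

Emit:
{"fn": "jog_arm", "kwargs": {
  "increments": [
    [0, 0, 0, 0, 0, 0],
    [0, 0, 0, 0, 0, 0],
    [0, 0, 0, 0, 0, 0],
    [0, 0, 0, 0, 0, 0],
    [0, 0, 0, 0, 0, 0]
  ],
  "claw": 1
}}

```text
t: 17.0
eef_pos: [0.5519, 0.2303, 0.1591]
eef_rot: [-0.171, 0.8, 0.268, 0.509]
ft_force: [-0.5, -0.0, -1.3]
grip_width: 1.004
finger_force: 0.0
```

```bash
python3 look.py rel 190,170,240,245 195,170,270,245
```

```text
17.0 [0.5519 0.2303 0.1591] [ 0.1382  0.359   2.4343  2.5066  0.8393 -1.3453] [-0.4808 -0.0113 -1.2571] 1.004025859220163
[[ 0.3378  0.6029  0.7227]
 [ 0.2552 -0.7978  0.5463]
 [ 0.906  -0.0001 -0.4234]]
top scale 8.0
side scale 5.333333333333333
```

View pics/rel.png

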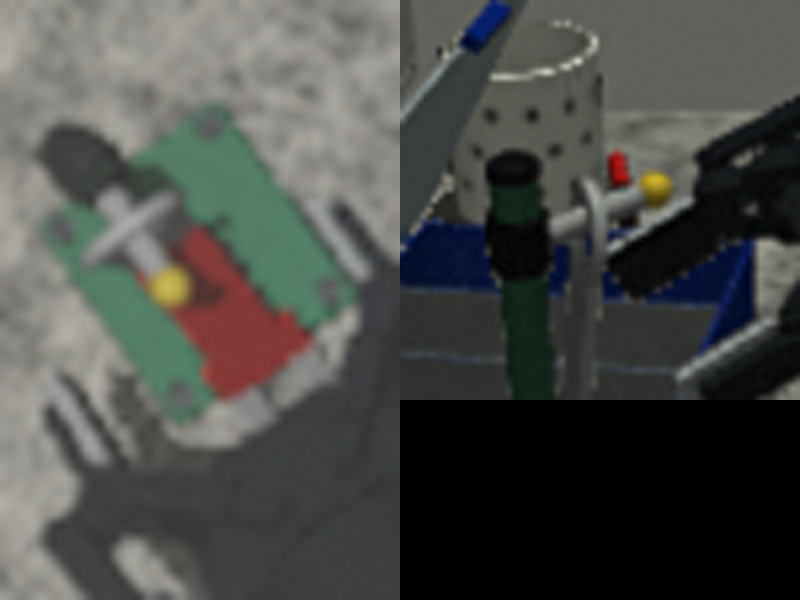

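The spanner hangs on the peg (ring at top (206,198)), with the jaw hanging outward and the fingers clear. Backing away straight along the tool axis.

Emit:
{"fn": "jog_arm", "kwargs": {
  "increments": [
    [0, 0, -0.008, 0, 0, 0],
    [0, 0, -0.01, 0, 0, 0],
    [0, 0, -0.012, 0, 0, 0],
    [0, 0, -0.015, 0, 0, 0],
    [0, 0, -0.015, 0, 0, 0]
  ]
}}

```text
t: 17.6
eef_pos: [0.5074, 0.1968, 0.1849]
eef_rot: [-0.171, 0.8, 0.268, 0.509]
ft_force: [0.6, -0.6, 0.8]
grip_width: 0.997
finger_force: 0.0
```

Emit:
{"fn": "jog_arm", "kwargs": {
  "increments": [
    [0, 0, -0.015, 0, 0, 0],
    [0, 0, -0.015, 0, 0, 0],
    [0, 0, -0.01, 0, 0, 0],
    [0, 0, 0, 0, 0, 0],
    [0, 0, 0, 0, 0, 0]
  ]
}}

```text
t: 18.1
eef_pos: [0.4795, 0.1752, 0.2019]
eef_rot: [-0.17, 0.8, 0.268, 0.51]
ft_force: [0.5, -0.3, -0.0]
grip_width: 0.999
finger_force: 0.0
```

Emit:
{"fn": "jog_arm", "kwargs": {
  "increments": [
    [0, 0, 0, 0, 0, 0],
    [0, 0, 0, 0, 0, 0],
    [0, 0, 0, 0, 0, 0],
    [0, 0, 0, 0, 0, 0],
    [0, 0, 0, 0, 0, 0]
  ]
}}

```text
t: 18.6
eef_pos: [0.4797, 0.1758, 0.2012]
eef_rot: [-0.171, 0.8, 0.268, 0.509]
ft_force: [-0.7, -0.1, 0.0]
grip_width: 1.003
finger_force: 0.0
```

Emit:
{"fn": "jog_arm", "kwargs": {
  "increments": [
    [0, 0, 0, 0, 0, 0],
    [0, 0, 0, 0, 0, 0],
    [0, 0, 0, 0, 0, 0],
    [0, 0, 0, 0, 0, 0],
    [0, 0, 0, 0, 0, 0]
  ]
}}

```text
t: 19.1
eef_pos: [0.4796, 0.1756, 0.2014]
eef_rot: [-0.171, 0.8, 0.268, 0.509]
ft_force: [-0.3, 0.7, 0.1]
grip_width: 1.002
finger_force: 0.0
```

```bash
python3 look.py fin 190,170,300,270 195,170,315,330; python3 - <<'E'
from h import *
for n in("top","side"):
    a=np.load(f"/tmp/{n}_fin.npz")["p"].astype(int); print(n)
    b,_=snapshot(n); d=abs(b.astype(int)-a).max(2); print("changed px",(d>40).sum())
E
```

```text
19.1 [0.4796 0.1756 0.2014] [-0.039   0.1614  2.5417  2.2409  0.8218 -1.1946] [-0.3069  0.6606  0.1393] 1.0016174256642918
[[ 0.3378  0.6029  0.7228]
 [ 0.2551 -0.7978  0.5462]
 [ 0.906  -0.0001 -0.4234]]
top scale 3.6363636363636362
side scale 3.3333333333333335
top
changed px 0
side
changed px 0
```

View pics/fin.png

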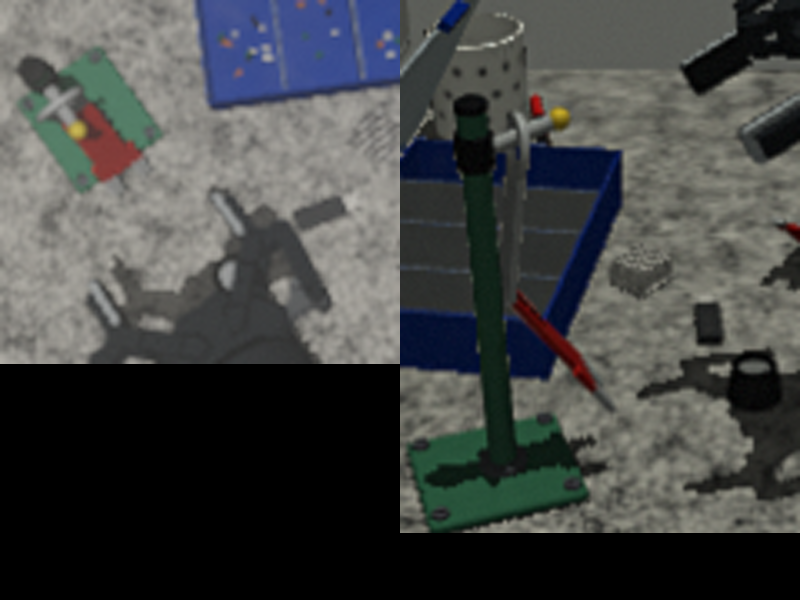

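The spanner hangs still on the peg, the gripper is clear, and the bystanders have not moved (USB stick at side (287,267), loupe (301,284), heat sink (267,251)). Handing in.

```bash
python3 -c "
from h import *
print(workorder.job_done())"
```

```text
the job is handed in; nothing more can be done
None
```

The spanner's jaw end was pressed down so the eye tipped up, and it now hangs still by its eye on the peg; the gripper is clear, the heat sink, loupe and USB stick look unmoved, and the job is handed in (no verdict was returned).

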